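Hold a spring-return displacement sensor at its calibration mark

ROBOT

A 7-joint arm with a two-finger parallel gripper is mounted at the origin on the work surface. World frame = base frame: x ahead of the robot, y to its left, z up, the work surface at z = 0. Lengths are in m, angles in rad, forces in N, time in s.
With the tool pointing down it reaches from about 0.425 to 0.875 m from the base axis. Payload 4.7 kg.
Tool frame: the origin (TCP) lies midway between the tips of the shut fingers; the grasp point (between the pads) lies 19 mm behind it; z points along the fingers, x is the direction in which the jaws open and shut, and the axes are right-handed (so a half turn about z gives the same grasp; the last joint's range is limited). The gripper opens to 87 mm and grips with 3 to 60 N. Pads are 19 mm wide; open, the fingers measure 117 mm over their backs; the gripper's body (75 mm by 190 mm) begins 51 mm behind the grasp point.
Start: joints at [-1.305, 0.321, -0.07, 1.45, 0.023, 1.371, -0.057], TCP at [0.162, 0.63, 0.187] pointing down, gripper open.
Joint ranges: [-2.86, 2.86], [-0.3, 2.09], [-1.38, 1.24], [0.06, 2.45], [-1.56, 4.7], [0.09, 2.05], [-2.69, 2.69]. Speed limits (rad/s): [2.57, 2.57, 3.14, 3.14, 3.14, 3.14, 3.14].

INTERFACE

Orientations are given as a rotation vector (axis times angle).
In Python, from bench import get_state, eyes, ticket gives the robot as it stands.
- The arm moves only by the tool carry_out, never from a script. Its argument "motion" is a list of rows, each a list of 2 entries, a list of its own where there are three numbers: the shift along the world's x, y, z in m, then the turn about the world's z in rad. A call has 1 to 20 rows; each row is the pose to reach, as a shift and turn from the pose commanded when the call began; what a row does not reach only later rows make up. A row lasts 1/10 s, in which the tool goes at most 50 mm and 8.59 degrees, less where a joint would pass 70% of its speed; a pose out of reach is approached as far as the arm can. A call with a gripper value outside its range is refused whole. "grip" is the gripper command: -1 is fully open, 1 is shut, values between are in proportion, set as the call begins (left out, the last holds). The fingers move at their own pace and stop on an object; "squeeze" is the grip in N (left out, the last holds). Time passes only in rows, so rows that repeat a pose let the fingers close. It gives the time, the measured TCP pose, the force and the opening at its end, in the units of the state.
- get_state(): the state, without advancing time (a new reading comes with each control period).
- eyes.get_image(name): name is "scene" or "side" or "wrist"; returns a dict with "pixels" (480x640x3 uint8, blue, green, red), "mtx" (3x3 intrinsics, pixels), "extrinsics" (4x4, takes a point from camera to world coordinates). Camera axes: x right, y down, z forward; pixel columns grow to the right and rows downward; lengths in m; the calibration is good to about 2 mm. A picture is of the moment at which its call begins. There is no depth.
- ticket.close_job(): hands the job in, once; it reports no verdict.
The state is a dict: "time": time; "joint_positions": joint angles; "qd": joint speeds; "joint_torque": joint torques, N m; "position": TCP position; "tool_rot": TCP orientation; "ft_force": force on the tool from outside, world axes, zero at the start; "torque": the same for the moment, N m; "grip_width": opening from 0.0 (shut) to 1.0 (fully open).
Only numpy, scipy, OpenCV 4.12 (cv2) and the standard library are available. Lean on these libraries where they do the work, as an engineer would, in place of code of your own. Each camera call takes 0.05 s, during which the arm holds its last target. There are 200 camera calls.

TASK

Start the recorder by pressing the hinged pedal switch all the way down to its stop, then let it come back up. After that, take the upright grip of the spring-loaded sensor rod and draw the rod out of its sleeve until its side pointer stands between the two ribs of the index block, and finish while holding it still there with the gripper, because the spring pulls it back if you let go. Leave the mug, jar, screwdriver and spool where they are.

Things in the scene. Friction and masses are not known exactly. Their poses are not given: they have to be found in the camera images.
- jig: Jig bolted to the bench (left or right, the pedal on the other side): aluminium plate 340 x 170 x 12 mm (x -170..170, y -65..105) with a level steel sleeve 28 mm thick, axis 55 mm up, in two grey clamps 68 mm tall. Origin: on the bench under the sleeve's mouth. The sleeve lies along +x from there; the rod is drawn out along the jig's -x, roughly towards the robot. z up.
- sensor_rod (a joint): How far the rod is drawn out of the sleeve, in m: 0 at rest (fully in), 0.10 at its hard end. It slides along the jig's -x. An inner spring pulls it in with about 4 N at rest and 1.4 N more for each 10 mm drawn (about 14 N at 70 mm); let go, it returns to 0.
- grip (a point): Point to hold: on the upright centre line of the black grip on the end of the 12 mm rod, 92 mm above the bench. The grip is a block 24 mm along the rod, 36 mm across, from 35 to 117 mm up (a 3 mm cap rim at the top is look only); at rest its centre is 65 mm before the sleeve. The rod's top is 61 mm up: above that, fingers may close along the rod or across it. Axes as the jig's.
- pointer (a point): On the thin dark pointer bar (3 x 3 mm, reaching 80 mm from the rod's line) that sticks out sideways from the foot of the grip along the jig's +y and moves with the rod. The point is 70 mm from the rod's line, 31 mm above the bench, level with the grip's middle along the rod. The bar passes above the index block without touching.
- index: Index block that sets the mark: aluminium, 40 mm along the rod's direction, 30 mm across, 7 mm high, on the plate's white scale, 70 mm to the jig's +y side of the rod's line, axes as the jig's. Two black ribs (3 mm wide, 5 mm high) cross it with a 12 mm gap. Origin: underside, midway between the ribs; fixed, 45 to 75 mm along the jig's -x from the pointer at rest.
- pedal_base: Dark steel base of the pedal switch, 170 x 105 x 14 mm, screwed to the bench. Origin: centre of its underside. The pedal plate is hinged at its +x end (65 mm from the origin, 38 mm above the bench); its free end points to the base's own -x, roughly towards the robot. z up.
- pedal (a joint): Angle of the grey hinged pedal plate (145 x 84 x 8 mm) in rad: 0 is up (free end about 73 mm above the bench, plate sloping 0.22 rad), 0.2 is fully down on its stop, almost level. A spring lifts it; at the point pedal_press full travel takes about 7 to 11 N.
- pedal_press (a point): Point to press, on top of the pedal plate 30 mm from its free end, on its middle line, 115 mm from the hinge; it goes down about 23 mm, from about 67 mm to about 44 mm above the bench.
- mug: Blue glazed mug, 76 mm wide, 90 mm tall, standing to the left. Bystander; origin: centre of its underside.
- jar: Small clear jar with steel cap, 60 mm wide, 80 mm tall, standing to the left. Bystander; origin: centre of its underside.
- screwdriver: Screwdriver with black handle lying to the right. Bystander; origin under its middle.
- spool: Grey plastic spool (ring), 60 mm outside, 30 mm high, lying in front of the robot. Bystander; origin: centre of its underside.
Not all that is in view belongs to the job. What is meant by the pedal_base is not pink or yellow, and is the smaller of those in its own colour.

How it is judged:
By the outcome, as a careful person would: the job done as asked, in the order asked, and still so for the second after the job is handed in, while the arm keeps its last pose, push and grip.
It also fails if it takes over 46 s, if anything falls off the work surface, if the arm or the gripper's body presses on something with over 40 N, if the wrist force passes 120 N, or if a joint passes its speed limit or range.

## Working session

There is one attempt and no reset: what is moved stays moved. The work goes in short steps, Python scripts to look and compute and a tool call to move; the robot and the scene stay as the last step left them, time stands still between calls to the robot, and variables do not carry over. Pictures are saved under pics/ and viewed, about 8 in all and at most 12, crops included, and the job is handed in when it is done.

Besides the shell and the picture viewer there is one more tool, called after "Emit:" as name(argument=value, ...) on one line, values as JSON. carry_out: Moves the arm, as the interface text tells. Its arguments: {"type":"object","properties":{"motion":{"type":"array","items":{"type":"array"}},"grip":{"type":"number"},"squeeze":{"type":"number"}},"required":["motion"]}

```bash
mkdir -p pics; cat > h.py <<'E'
import cv2, numpy as np
from bench import get_state, eyes, ticket
def snap(n,f):
    d=eyes.get_image(n); cv2.imwrite(f'pics/{f}.png',d['pixels']); np.savez(f'pics/{f}.npz',K=d['mtx'],T=d['extrinsics']); return d
def ray(f,u,v,z):
    c=np.load(f'pics/{f}.npz'); K,T=c['K'],c['T']
    r=T[:3,:3]@np.linalg.solve(K,[u,v,1.]); o=T[:3,3]; return o+r*(z-o[2])/r[2]
def proj(f,P):
    c=np.load(f'pics/{f}.npz'); K,T=c['K'],c['T']
    p=T[:3,:3].T@(np.asarray(P,float)-T[:3,3]); q=K@p; return (q[:2]/q[2]).round(1)
def crop(f,x0,y0,x1,y1,s,out):
    i=cv2.imread(f'pics/{f}.png')[y0:y1,x0:x1]; cv2.imwrite(f'pics/{out}.png',cv2.resize(i,None,fx=s,fy=s,interpolation=cv2.INTER_CUBIC))
E
python3 -c "
from h import *
for n in ('scene','side'):
    d=snap(n,n); print(d['extrinsics'].round(3))
s=get_state(); print(s)"
```

```text
[[-0.16   0.591 -0.791  1.52 ]
 [ 0.987  0.109 -0.119  0.062]
 [ 0.016 -0.8   -0.6    0.784]
 [ 0.     0.     0.     1.   ]]
[[ 0.862 -0.381  0.335  0.068]
 [-0.508 -0.647  0.569 -0.947]
 [ 0.    -0.661 -0.751  1.212]
 [ 0.     0.     0.     1.   ]]
{'time': 0.1, 'joint_positions': array([-1.30489744,  0.32175726, -0.07009641,  1.45154267,  0.02261075,
        1.37080698, -0.05687583]), 'qd': array([ 0.0001169 , -0.00190914,  0.00075182, -0.00232297, -0.00112795,
       -0.00079475,  0.00057717]), 'joint_torque': array([ 1.07020512e-04, -4.92567301e+01, -4.05549053e-01, -3.13400066e+01,
       -6.40483503e-02,  3.95067281e-02,  7.90460331e-05]), 'position': array([0.16185412, 0.62895318, 0.18637078]), 'tool_rot': array([ 2.48183858e+00,  1.92430364e+00, -2.04361244e-03]), 'ft_force': array([-0.25956309, -0.53004164, -0.8088282 ]), 'torque': array([0.01265246, 0.02193362, 0.03072259]), 'grip_width': 1.006671175749263}
```

View pics/scene.png

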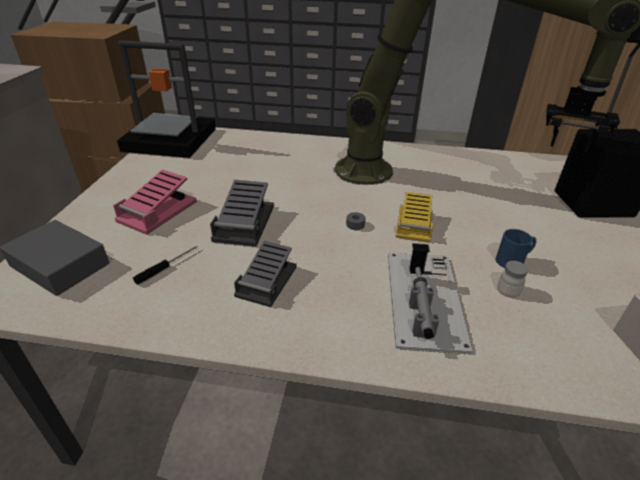

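View pics/side.png

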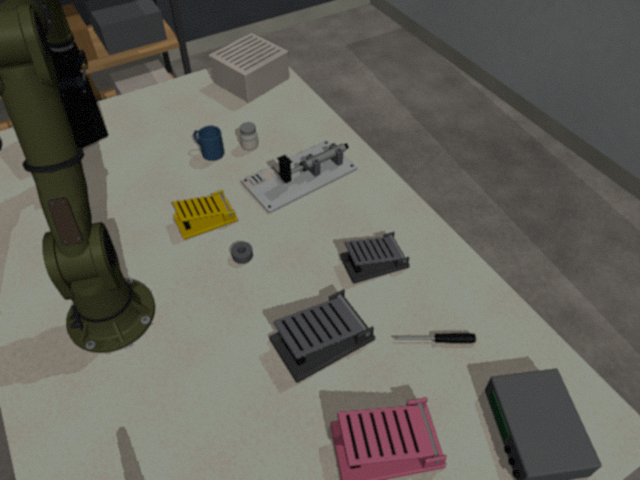

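Candidates for the pedal: pink (scene 156,200), yellow (416,216), large dark (243,210), small dark (266,272). The last fits: it is not pink or yellow, and is the smaller of the two dark ones. I'll confirm this in a crop.

```bash
python3 -c "
from h import *
crop('scene',220,230,310,310,6,'a'); crop('scene',380,235,480,355,5,'b')
a=cv2.imread('pics/a.png');b=cv2.imread('pics/b.png')
print(a.shape,b.shape)
crop('side',330,220,420,285,8,'c'); crop('side',235,135,360,215,6,'d')
"
python3 - <<'E'
import cv2,numpy as np
a=cv2.imread('pics/side.png')[220:285,330:420]; b=cv2.imread('pics/side.png')[135:215,235:360]
E
```

```text
(480, 540, 3) (600, 500, 3)
```

View pics/c.png

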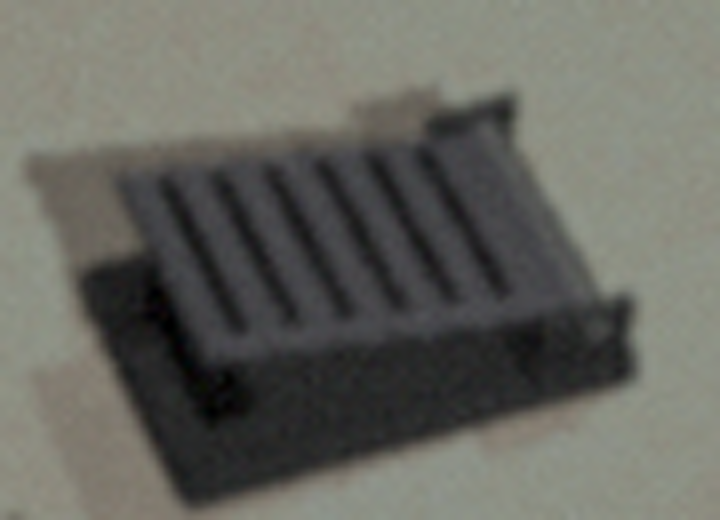

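View pics/d.png

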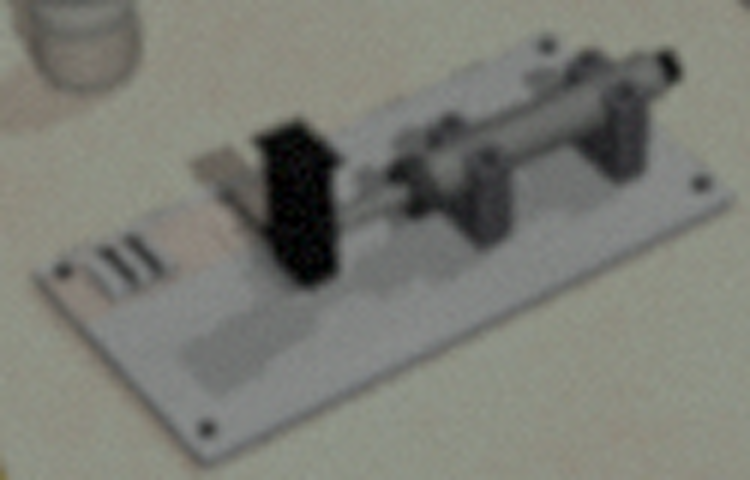

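View pics/b.png

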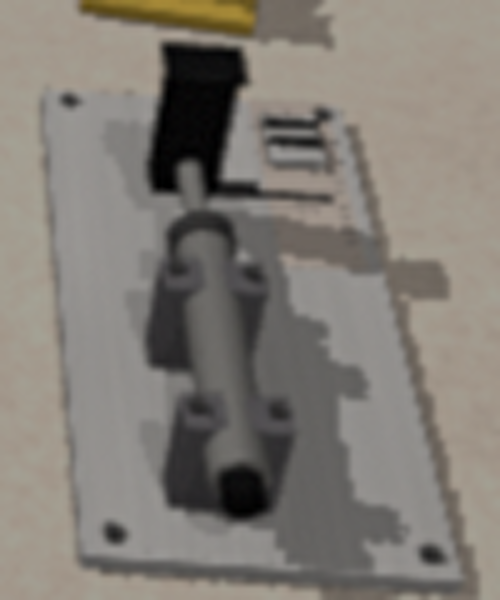

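The crop confirms the small dark pedal, with its free end at crop-left and its hinge at crop-right. The jig's plate corners and ribs are clear. Next I'll fit both poses.

```bash
cat > fit.py <<'E'
from h import *
from scipy.optimize import least_squares
up=lambda p,o,s:(np.array(p)+.5)/s-.5+o
def fit(obs,x0):
    W=lambda p,P:np.array([p[0]+np.cos(p[2])*P[0]-np.sin(p[2])*P[1],p[1]+np.sin(p[2])*P[0]+np.cos(p[2])*P[1],P[2]])
    def res(p): return np.concatenate([proj(f,W(p,np.array(P)/1e3))-uv for f,P,uv in obs])
    r=least_squares(res,x0,diff_step=1e-2,x_scale=[.1,.1,.3],loss='soft_l1'); return r.x,res(r.x).reshape(-1,2).round(1),W
d=lambda *p:up(p,np.array([235,135]),6); b=lambda *p:up(p,np.array([380,235]),5); c=lambda *p:up(p,np.array([330,220]),8)
jig=[('side',(-170,105,12),d(35,273)),('side',(-170,-65,12),d(205,460)),('side',(170,-65,12),d(737,195)),
('scene',(-170,-65,12),b(42,93)),('scene',(-170,105,12),b(345,122)),('scene',(170,105,12),b(462,575)),('scene',(170,-65,12),b(80,560)),
('side',(-65,0,117),d(297,135)),('scene',(-65,0,117),b(204,62))]
ped=[('side',(-85,-52.5,0),c(190,507)),('side',(85,-52.5,0),c(635,382)),('side',(-85,52.5,14),c(80,270)),
('side',(-77,42,73),c(118,175)),('side',(-77,-42,73),c(208,362))]
if __name__=='__main__':
    p,r,W=fit(jig,[.75,.15,0]); print('jig',p.round(4),r.tolist())
    R=np.array([[np.cos(p[2]),np.sin(p[2])],[-np.sin(p[2]),np.cos(p[2])]])
    for f,q in (('side',d(115,265)),('side',d(147,257)),('scene',b(290,123)),('scene',b(297,143))):
        print('rib',f,(R@(ray(f,*q,.024)[:2]-p[:2])).round(4))
    print('ptr',(R@(ray('scene',*b(332,198),.031)[:2]-p[:2])).round(4))
    print('grip',W(p,(-.065,0,.092)))
    p,r,W=fit(ped,[.7,-.2,0]); print('ped',p.round(4),r.tolist(),'press',W(p,(65-115*np.cos(.22))*np.array([.001,0,0])+[0,0,.067]))
E
sed -i 's/).round(1)$/)/;s/(q\[:2\]\/q\[2\]).round(1)/q[:2]\/q[2]/' h.py; python3 fit.py
```

```text
jig [0.6794 0.1919 0.0836] [[0.1, -2.2], [0.1, -1.7], [0.6, -1.4], [-0.0, -1.4], [-0.7, -3.6], [0.3, 0.9], [-0.1, -1.6], [0.7, 0.9], [0.1, -0.7]]
rib side [-0.1436  0.0656]
rib side [-0.1268  0.0612]
rib scene [-0.1344  0.0688]
rib scene [-0.1171  0.0702]
ptr [-0.0642  0.0796]
grip [0.61467256 0.18645676 0.092     ]
ped [ 0.6823 -0.2055 -0.1818] [[-0.1, 1.6], [1.0, 0.1], [-0.4, -0.4], [-0.4, -0.2], [0.2, -0.6]] press [ 0.6358886  -0.19693788  0.067     ]
```

Emit:
carry_out(motion=[[[0.03,-0.01,0.02],-0.1],[[0.07,-0.03,0.04],-0.2],[[0.11,-0.05,0.05],-0.3],[[0.15,-0.08,0.05],-0.4],[[0.19,-0.11,0.05],-0.5],[[0.23,-0.14,0.05],-0.6],[[0.27,-0.17,0.05],-0.7],[[0.3,-0.2,0.05],-0.8],[[0.33,-0.24,0.05],-0.9],[[0.36,-0.28,0.05],-1.0],[[0.38,-0.32,0.05],-1.1],[[0.4,-0.36,0.05],-1.2],[[0.42,-0.4,0.05],-1.235],[[0.44,-0.44,0.05],-1.235],[[0.45,-0.48,0.05],-1.235],[[0.46,-0.52,0.05],-1.235],[[0.47,-0.56,0.05],-1.235],[[0.474,-0.6,0.05],-1.235],[[0.474,-0.64,0.05],-1.235],[[0.474,-0.68,0.05],-1.235]], grip=1, squeeze=20)

```text
time: 2.1
position: [0.6356, -0.052, 0.2368]
tool_rot: [3.139, 0.132, -0.001]
ft_force: [0.3, 0.6, 0.1]
grip_width: 0.005
```

Emit:
carry_out(motion=[[[0,-0.04,-0.01],0],[[0,-0.08,-0.03],0],[[0,-0.12,-0.06],0],[[0,-0.147,-0.09],0],[[0,-0.147,-0.11],0],[[0,-0.147,-0.11],0],[[0,-0.147,-0.11],0]])

```text
time: 2.8
position: [0.6361, -0.1965, 0.1273]
tool_rot: [-3.138, -0.134, 0.001]
ft_force: [-0.2, 0.5, 1.4]
grip_width: 0.006
```

```bash
python3 -c "
from h import *
snap('side','s2');d=snap('wrist','w2');print(d['extrinsics'].round(3))
print(get_state()['position'],proj('s2',[.636,-.197,.067]),proj('w2',[.636,-.197,.067]),proj('s2',get_state()['position']),proj('w2',get_state()['position']))
crop('s2',300,180,430,290,3,'s2c')
a=cv2.imread('pics/s2c.png');b=cv2.resize(cv2.imread('pics/w2.png'),(400,300));o=np.zeros((330,800,3),np.uint8);o[:,:390]=a;o[:300,400:]=b;cv2.imwrite('pics/m2.png',o)"
```

```text
[[ 0.996  0.081  0.028  0.629]
 [ 0.085 -0.95  -0.301 -0.114]
 [ 0.002  0.302 -0.953  0.326]
 [ 0.     0.     0.     1.   ]]
[ 0.63728312 -0.19645836  0.12897483] [359.94434855 251.00617427] [315.50004471 242.08921661] [361.56044795 235.61309942] [318.27397945 279.17434063]
```

View pics/m2.png

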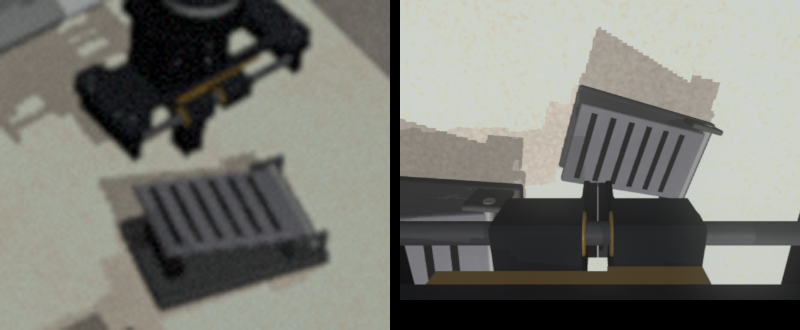

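Wrist view: the press point projects at (597,151) in the mosaic, on the plate's middle line and about 27 mm from its free edge. I'll press there.

Emit:
carry_out(motion=[[[0,0,-0.01],0],[[0,0,-0.02],0],[[0,0,-0.03],0],[[0,0,-0.04],0],[[0,0,-0.048],0],[[0,0,-0.054],0],[[0,0,-0.058],0],[[0,0,-0.062],0],[[0,0,-0.066],0],[[0,0,-0.069],0],[[0,0,-0.072],0],[[0,0,-0.075],0],[[0,0,-0.078],0],[[0,0,-0.08],0],[[0,0,-0.08],0],[[0,0,-0.08],0]])

```text
time: 4.5
position: [0.636, -0.1975, 0.0474]
tool_rot: [3.139, 0.132, 0.0]
ft_force: [0.5, -0.7, -0.7]
grip_width: 0.005
```

```bash
python3 -c "
from h import *
snap('side','s3');snap('wrist','w3')
print(get_state()['ft_force'],get_state()['position'],proj('s3',get_state()['position']))
crop('s3',300,190,430,290,3,'s3c')
a=cv2.imread('pics/s3c.png');b=cv2.resize(cv2.imread('pics/w3.png'),(400,300));o=np.zeros((300,800,3),np.uint8);o[:,:390]=a;o[:300,400:]=b;cv2.imwrite('pics/m3.png',o)"
```

```text
[-0.04855248  0.8301952   0.27531238] [ 0.63610671 -0.19753617  0.04756312] [359.68916138 255.65558998]
```

View pics/m3.png

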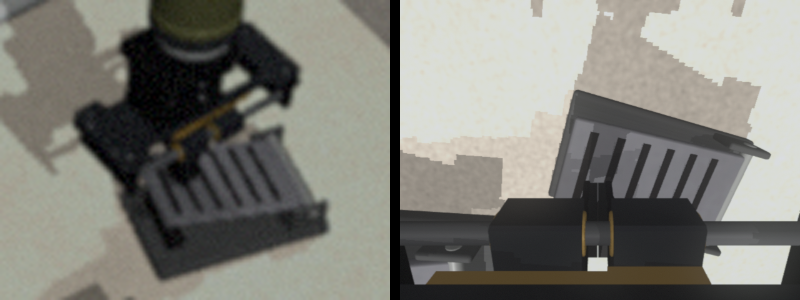

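The force reads about 0 where the pedal should push back with 7 N or more. I'll overlay the modelled plate, up and down, on this view.

```bash
python3 - <<'E'
from fit import *
p,_,W=fit(ped,[.7,-.2,0])
def plate(a):
    t=.22-a
    f=lambda L,y:W(p,np.array([65-L*np.cos(t)-8*0*np.sin(t),y,38+L*np.sin(t)+4])/1e3)
    return [f(145,42),f(145,-42),f(0,-42),f(0,42)]
o=[]
for n,(x0,y0,x1,y1),s in (('s3',(325,215,415,290),4.4),('w3',(220,130,600,447),1.04)):
    im=cv2.imread(f'pics/{n}.png')[y0:y1,x0:x1]; im=cv2.resize(im,None,fx=s,fy=s,interpolation=cv2.INTER_CUBIC)
    for a,c in ((0,(0,255,0)),(.2,(0,0,255))):
        q=np.array([proj(n,P) for P in plate(a)]); print(n,a,q.round(0).tolist())
        cv2.polylines(im,[((q-[x0,y0])*s).astype(int)],True,c,1)
    o.append(im[:329,:396])
h=min(i.shape[0] for i in o)
cv2.imwrite('pics/m4.png',np.hstack([i[:h] for i in o]))
E
```

```text
s3 0 [[344.0, 241.0], [356.0, 264.0], [403.0, 257.0], [390.0, 235.0]]
s3 0.2 [[343.0, 248.0], [354.0, 271.0], [403.0, 257.0], [390.0, 235.0]]
w3 0 [[275.0, 193.0], [233.0, 364.0], [490.0, 389.0], [553.0, 253.0]]
w3 0.2 [[274.0, 179.0], [237.0, 331.0], [490.0, 389.0], [553.0, 253.0]]
```

View pics/m4.png

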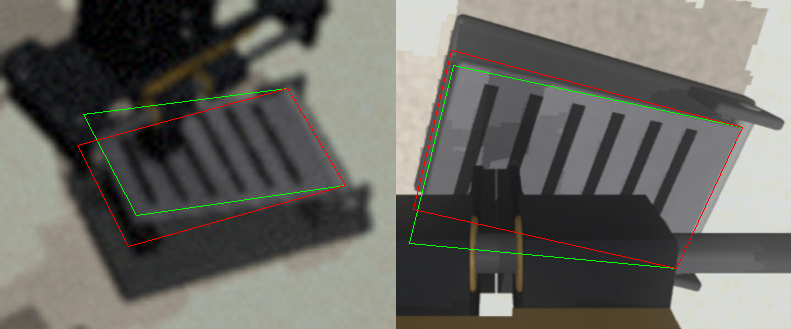

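Emit:
carry_out(motion=[[[0,0,-0.002],0],[[0,0,-0.004],0],[[0,0,-0.005],0],[[0,0,-0.005],0]])

```text
time: 5.0
position: [0.6358, -0.1974, 0.0421]
tool_rot: [-3.139, -0.132, 0.001]
ft_force: [-0.5, -0.0, 0.6]
grip_width: 0.005
```

```bash
python3 -c "
from h import *
s=get_state(); print(s['ft_force'],s['torque'],s['joint_torque'].round(2),proj('w3',[.636,-.1975,.0474]))
d=snap('wrist','w5')
a=cv2.imread('pics/w2.png');b=cv2.imread('pics/w3.png')
i=cv2.imread('pics/w5.png')[130:447,220:600]; j=cv2.imread('pics/w3.png')[130:447,220:600]; cv2.imwrite('pics/m5.png',np.hstack([j,i]))
# crude motion
g=lambda x:cv2.cvtColor(x,6)
print(proj('w3',[.636,-.1975,.067]))
"
```

```text
[-0.49774702 -0.02695924  0.62964102] [-0.05473495  0.00044888 -0.02768963] [ 2.000e-02 -5.012e+01  8.400e+00 -2.777e+01 -3.000e-02  5.000e-02
  0.000e+00] [317.41780341 278.37586086]
[317.59910822 294.96053879]
```

```bash
python3 -c "
from fit import *
A=ray('side',*c(190,507),0);B=ray('side',*c(635,382),0);C=ray('side',*c(80,275),.014)
print('small',A.round(3),B.round(3),C.round(3),np.linalg.norm(A-B),np.linalg.norm((A-C)[:2]))
crop('side',260,280,385,385,6,'big')
crop('side',165,180,245,245,6,'yel')
a=cv2.imread('pics/big.png');i=cv2.imread('pics/w5.png')
cv2.imwrite('pics/m6.png',np.hstack([cv2.resize(a,(400,336)),cv2.resize(i[130:450,220:600],(400,336))]))
"
```

```text
small [ 0.592 -0.237  0.   ] [ 0.754 -0.271  0.   ] [ 0.607 -0.142  0.014] 0.16530938299856862 0.09638582780520599
```

View pics/m6.png

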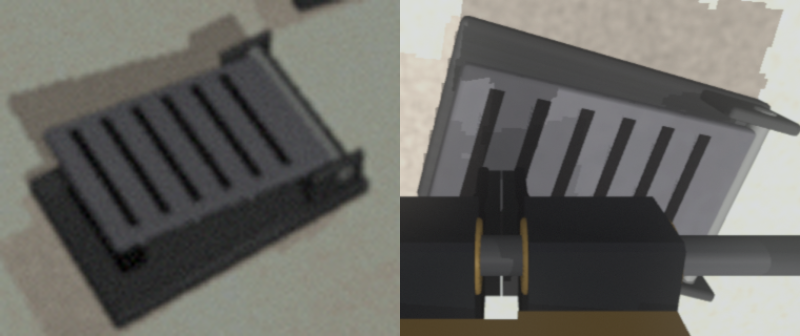

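Emit:
carry_out(motion=[[[0,0,-0.002],0],[[0,0,-0.004],0],[[0,0,-0.004],0]])

```text
time: 5.35
position: [0.6357, -0.1974, 0.0379]
tool_rot: [-3.139, -0.132, 0.001]
ft_force: [-0.4, -0.0, 0.4]
grip_width: 0.002
```

```bash
python3 -c "
from h import *
s=get_state(); print(s['ft_force'],s['position'])
snap('side','s6');snap('scene','c6');snap('wrist','w6')
for n in('s6','c6'):print(proj(n,s['position']),proj(n,[.636,-.1975,.067]))
x,y=proj('c6',s['position']).astype(int)
crop('c6',x-50,y-45,x+50,y+45,4,'c6c');x,y=proj('s6',s['position']).astype(int);crop('s6',x-50,y-45,x+50,y+45,4,'s6c')
o=np.hstack([cv2.imread('pics/c6c.png'),cv2.imread('pics/s6c.png')]);cv2.convertScaleAbs(o,o,1.6,20)
for q in (200,600): cv2.circle(o,(q,180),3,(0,0,255),-1)
cv2.imwrite('pics/m7.png',o)
"
```

```text
[-0.40068001 -0.00275889  0.43224283] [ 0.63569936 -0.19735441  0.03794154]
[359.33327083 257.88064037] [360.04662535 251.13048873]
[271.91167185 258.54933318] [271.30364054 250.13337657]
```

View pics/m7.png

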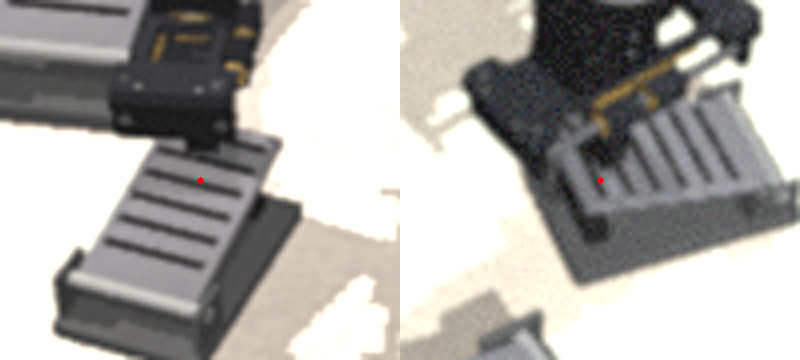

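```bash
python3 -c "
from h import *
from scipy.optimize import least_squares
a=np.array([272.25,250.5]);b=np.array([360.25,253.2])
r=least_squares(lambda P:np.r_[proj('c6',P)-a,proj('s6',P)-b],[.63,-.2,.05],x_scale=.01);print(r.x,r.fun)
print(proj('scene',[.162,.629,.1864]))
cv2.imwrite('pics/m8.png',np.hstack([cv2.resize(cv2.imread('pics/scene.png')[90:170,530:640],None,fx=4,fy=4,interpolation=2),cv2.resize(cv2.imread('pics/w6.png')[130:450,260:420],None,fx=1,fy=1)]))
"
```

```text
[ 0.6338385  -0.19812506  0.06253499] [-0.89343507  0.4339379  -0.84002966 -0.54845212]
[563.93544458 157.56895514]
```

View pics/m8.png

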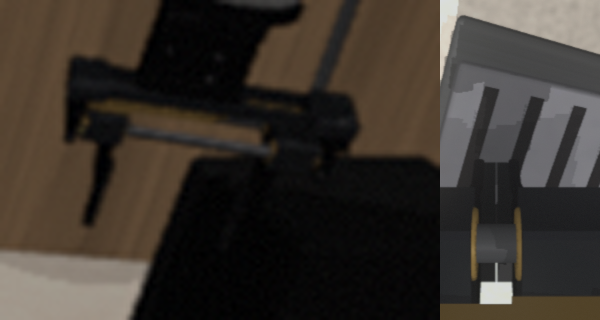

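Triangulated, the visible fingertip is at z≈0.0625, while the state reports 0.038. The xy agrees, and zero force agrees too. So the reported z is about 24 mm below the real tip. I'll go on down, guided by force.

Emit:
carry_out(motion=[[[0,0,-0.002],0],[[0,0,-0.004],0],[[0,0,-0.006],0],[[0,0,-0.006],0]])

```text
time: 5.9
position: [0.6359, -0.1975, 0.0325]
tool_rot: [-3.139, -0.132, 0.0]
ft_force: [0.6, -0.0, 3.6]
grip_width: 0.005
```

Emit:
carry_out(motion=[[[0,0,-0.002],0],[[0,0,-0.004],0],[[0,0,-0.006],0],[[0,0,-0.008],0],[[0,0,-0.008],0]])

```text
time: 6.4
position: [0.6356, -0.1975, 0.0241]
tool_rot: [-3.139, -0.132, 0.001]
ft_force: [-2.9, 1.0, 5.5]
grip_width: 0.006
```

Emit:
carry_out(motion=[[[0,0,-0.002],0],[[0,0,-0.004],0],[[0,0,-0.006],0],[[0,0,-0.006],0]])

```text
time: 6.8
position: [0.6353, -0.1974, 0.0182]
tool_rot: [-3.138, -0.132, 0.002]
ft_force: [-4.1, 0.4, 6.3]
grip_width: 0.006
```

Emit:
carry_out(motion=[[[0,0,-0.002],0],[[0,0,-0.004],0],[[0,0,-0.004],0],[[0,0,-0.004],0]])

```text
time: 7.2
position: [0.6352, -0.1974, 0.0146]
tool_rot: [-3.138, -0.132, 0.002]
ft_force: [-3.7, 0.6, 7.5]
grip_width: 0.007
```

Emit:
carry_out(motion=[[[0,0,-0.002],0],[[0,0,-0.003],0],[[0,0,-0.003],0]])

```text
time: 7.5
position: [0.6352, -0.1974, 0.0116]
tool_rot: [-3.138, -0.132, 0.002]
ft_force: [-4.3, 0.6, 7.5]
grip_width: 0.006
```

Emit:
carry_out(motion=[[[0,0,-0.001],0],[[0,0,-0.002],0],[[0,0,-0.002],0]])

```text
time: 7.8
position: [0.635, -0.1974, 0.0096]
tool_rot: [-3.138, -0.132, 0.003]
ft_force: [-4.8, 1.5, 8.1]
grip_width: 0.007
```

Emit:
carry_out(motion=[[[0,0,-0.001],0],[[0,0,-0.002],0],[[0,0,-0.002],0]])

```text
time: 8.1
position: [0.6351, -0.1974, 0.0093]
tool_rot: [-3.137, -0.131, 0.002]
ft_force: [-8.2, 2.6, 15.6]
grip_width: 0.008
```

Emit:
carry_out(motion=[[[0,0,-0.001],0],[[0,0,-0.002],0],[[0,0,-0.002],0]])

```text
time: 8.4
position: [0.6351, -0.1974, 0.0089]
tool_rot: [-3.137, -0.131, 0.002]
ft_force: [-11.3, 4.5, 24.4]
grip_width: 0.002
```

The force rises steeply at z≈0.009, so the pedal is on its stop. I'll release it slowly and go above the rod grip.

Emit:
carry_out(motion=[[[0,0,0.005],0],[[0,0,0.012],0],[[0,0,0.02],0],[[0,0,0.03],0],[[0,0,0.05],0],[[0,0,0.08],0],[[0,0,0.12],0],[[0,0.02,0.15],0],[[0,0.06,0.16],0],[[-0.005,0.1,0.16],0],[[-0.01,0.14,0.16],0],[[-0.015,0.18,0.16],0],[[-0.021,0.22,0.16],0],[[-0.021,0.26,0.16],0],[[-0.021,0.3,0.16],0],[[-0.021,0.34,0.16],0],[[-0.021,0.37,0.16],0],[[-0.021,0.384,0.16],0],[[-0.021,0.384,0.16],0],[[-0.021,0.384,0.16],0]])

```text
time: 10.4
position: [0.6152, 0.1842, 0.1651]
tool_rot: [3.137, 0.129, -0.0]
ft_force: [0.2, -0.6, -0.2]
grip_width: 0.003
```

```bash
python3 - <<'E'
from h import *
s=get_state(); print(s['ft_force'],s['position'])
for n in('side','scene'):
    snap(n,n+'7'); a=cv2.imread(f'pics/{n}.png').astype(int);b=cv2.imread(f'pics/{n}7.png').astype(int)
    # pedal area, compared to beginning
    x0,y0,x1,y1=(335,225,415,285) if n=='side' else (232,238,300,304)
    d=abs(a-b)[y0:y1,x0:x1].mean(2); print(n,'pedal diff mean',d.mean().round(2),'max',d.max())
snap('wrist','w7')
E
```

```text
[ 0.15864176 -0.60271122 -0.19773491] [0.61516707 0.18417721 0.16511927]
side pedal diff mean 4.98 max 16.333333333333332
scene pedal diff mean 4.73 max 9.666666666666666
```

Pedal is back up; the images match the start. Next I'll touch the grip's top (known to be 117 mm) to calibrate the tip height.

Emit:
carry_out(motion=[[[0,0,-0.02],0],[[0,0,-0.04],0],[[0,0,-0.055],0],[[0,0,-0.062],0],[[0,0,-0.065],0],[[0,0,-0.067],0],[[0,0,-0.067],0]])

```text
time: 11.25
position: [0.6154, 0.1866, 0.099]
tool_rot: [-3.139, -0.132, -0.002]
ft_force: [-0.4, -0.4, 0.4]
grip_width: 0.003
```

Emit:
carry_out(motion=[[[0,0,-0.002],0],[[0,0,-0.004],0],[[0,0,-0.004],0]])

```text
time: 11.55
position: [0.6149, 0.1866, 0.0943]
tool_rot: [3.139, 0.132, -0.0]
ft_force: [-0.2, -0.8, -0.1]
grip_width: 0.004
```

Emit:
carry_out(motion=[[[0,0,-0.002],0],[[0,0,-0.004],0],[[0,0,-0.004],0]])

```text
time: 11.85
position: [0.6147, 0.1864, 0.09]
tool_rot: [3.139, 0.132, -0.001]
ft_force: [-0.2, 0.4, 0.1]
grip_width: 0.007
```

Emit:
carry_out(motion=[[[0,0,-0.002],0],[[0,0,-0.003],0],[[0,0,-0.003],0]])

```text
time: 12.15
position: [0.6148, 0.1865, 0.0871]
tool_rot: [3.139, 0.132, -0.001]
ft_force: [0.5, 0.4, -0.7]
grip_width: 0.001
```

Emit:
carry_out(motion=[[[0,0,-0.002],0],[[0,0,-0.003],0],[[0,0,-0.003],0]])

```text
time: 12.45
position: [0.6148, 0.1865, 0.0841]
tool_rot: [3.139, 0.132, -0.001]
ft_force: [-0.6, 0.6, -0.3]
grip_width: 0.003
```

Emit:
carry_out(motion=[[[0,0,-0.002],0],[[0,0,-0.002],0]])

```text
time: 12.65
position: [0.6148, 0.1865, 0.0821]
tool_rot: [3.139, 0.132, -0.001]
ft_force: [0.3, -0.1, 0.4]
grip_width: 0.004
```

Emit:
carry_out(motion=[[[0,0,-0.002],0],[[0,0,-0.002],0]])

```text
time: 12.85
position: [0.6151, 0.1865, 0.0804]
tool_rot: [3.139, 0.132, 0.0]
ft_force: [-1.0, -0.3, 0.1]
grip_width: 0.008
```

Emit:
carry_out(motion=[[[0,0,-0.002],0],[[0,0,-0.002],0]])

```text
time: 13.05
position: [0.6151, 0.1866, 0.0802]
tool_rot: [-3.138, -0.132, -0.001]
ft_force: [-4.0, -0.2, 9.3]
grip_width: 0.005
```

Contact at a reported z of 0.080, so the tip is about 36 mm above the reported z. The pedal contacts agree (0.045 at the stop). The grasp goes at a reported z of about 0.042.

Emit:
carry_out(motion=[[[0,0,0.01],0],[[0,0,0.025],0],[[0,0,0.025],0],[[0,0,0.025],0],[[0,0,0.025],0],[[0,0,0.025],0],[[0,0,0.025],0],[[0,0,0.02],0],[[0,0,0.01],0],[[0,0,0.0],0],[[0,0,-0.006],0],[[0,0,-0.012],0],[[0,0,-0.012],0]], grip=-0.5)

```text
time: 14.35
position: [0.6142, 0.1863, 0.065]
tool_rot: [3.138, 0.132, -0.003]
ft_force: [-0.1, 0.4, -0.4]
grip_width: 0.75
```

Emit:
carry_out(motion=[[[0,0,-0.006],0],[[0,0,-0.012],0],[[0,0,-0.018],0],[[0,0,-0.024],0],[[0,0,-0.024],0]])

```text
time: 14.85
position: [0.6141, 0.1863, 0.0411]
tool_rot: [3.138, 0.132, -0.003]
ft_force: [-0.4, 0.6, -0.8]
grip_width: 0.748
```

Emit:
carry_out(motion=[[[0,0,0],0],[[0,0,0],0],[[0,0,0],0],[[0,0,0],0],[[0,0,0],0],[[0,0,0],0],[[0,0,0],0],[[0,0,0],0]], grip=1, squeeze=10)

```text
time: 15.65
position: [0.6131, 0.1864, 0.0423]
tool_rot: [3.138, 0.133, -0.006]
ft_force: [-4.2, -0.3, 3.0]
grip_width: 0.275
```

Grip width is 23.9 mm, as expected for the 24 mm grip. I'll draw 58 mm with a firm squeeze.

Emit:
carry_out(motion=[[[0,0,0],0],[[0,0,0],0],[[-0.004,0,0],0],[[-0.008,-0.001,0],0],[[-0.012,-0.001,0],0],[[-0.016,-0.001,0],0],[[-0.02,-0.002,0],0],[[-0.024,-0.002,0],0],[[-0.028,-0.002,0],0],[[-0.032,-0.003,0],0],[[-0.036,-0.003,0],0],[[-0.04,-0.003,0],0],[[-0.044,-0.004,0],0],[[-0.048,-0.004,0],0],[[-0.052,-0.004,0],0],[[-0.055,-0.005,0],0],[[-0.058,-0.005,0],0],[[-0.058,-0.005,0],0],[[-0.058,-0.005,0],0]], grip=1, squeeze=45)

```text
time: 17.55
position: [0.56, 0.1817, 0.0424]
tool_rot: [-3.138, -0.132, -0.011]
ft_force: [11.3, 2.2, -7.6]
grip_width: 0.272
```

```bash
python3 - <<'E'
from h import *
s=get_state(); print(s['ft_force'],s['position'],s['grip_width'])
for n in ('scene','side','wrist'): snap(n,n+'8')
for n in ('scene8','side8','wrist8'):
    for P in ([.55,.25,.024],[.56,.25,.024]): print(n,proj(n,P))
a=cv2.resize(cv2.imread('pics/scene8.png')[242:287,405:472],None,fx=6,fy=6,interpolation=2)
b=cv2.resize(cv2.imread('pics/side8.png')[165:210,235:300],None,fx=6,fy=6,interpolation=2)
c=cv2.resize(cv2.imread('pics/wrist8.png'),(440,330))
o=np.zeros((600,800,3),np.uint8); o[:270,:402]=a; o[:270,410:800]=b; o[270:600,:440]=c
cv2.imwrite('pics/m9.png',cv2.convertScaleAbs(o,None,1.2,10))
E
```

```text
[11.28555329  2.245509   -7.57986994] [0.56004463 0.18172365 0.04237313] 0.27194613455881855
scene8 [438.10469535 261.54889157]
scene8 [438.31184531 263.84157754]
side8 [258.55574284 175.74727214]
side8 [261.3977923  174.64814858]
wrist8 [308.4116924  135.08569908]
wrist8 [328.55735406 136.80473314]
```

View pics/m9.png

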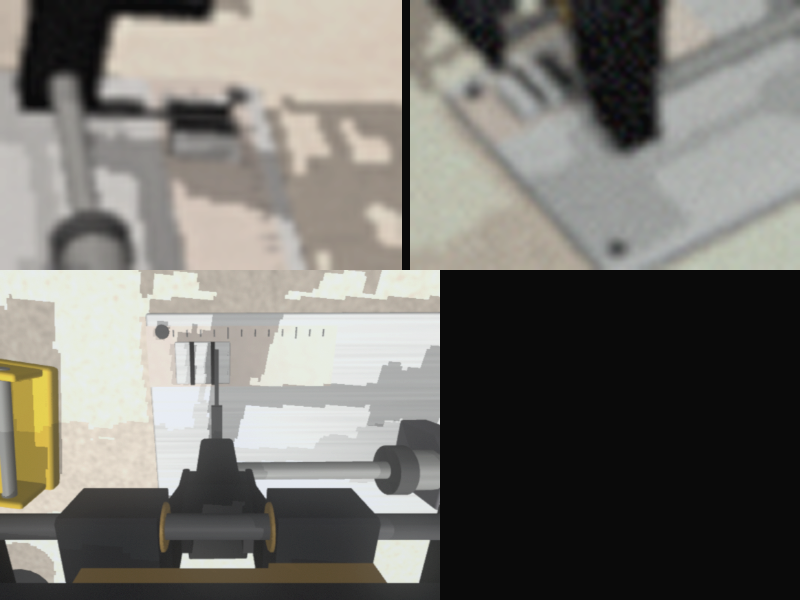

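Wrist view in the mosaic: ribs at x≈192 and 212, pointer at x≈216. The pointer needs about 14 px, or 10 mm, more. I'll measure it with row profiles.

```bash
cat > prof.py <<'E'
import sys
from h import *
def prof(n):
    g=cv2.imread(f'pics/{n}.png').mean(2)
    for y0,y1 in ((106,114),(122,130),(136,144),(150,158),(168,176),(182,190)):
        print(y0,g[y0:y1,265:340].mean(0).astype(int).tolist())
if __name__=='__main__':
    if len(sys.argv)>2: snap('wrist',sys.argv[1])
    prof(sys.argv[1])
E
python3 prof.py wrist8
```

```text
106 [181, 181, 178, 169, 164, 163, 163, 163, 163, 154, 113, 58, 45, 45, 45, 45, 60, 119, 149, 153, 163, 176, 181, 181, 181, 181, 181, 181, 181, 181, 181, 181, 181, 181, 180, 173, 154, 131, 116, 116, 116, 91, 48, 39, 39, 39, 47, 89, 123, 135, 136, 136, 136, 136, 136, 136, 135, 136, 136, 135, 135, 135, 136, 136, 136, 136, 136, 135, 127, 117, 124, 133, 134, 134, 134]
122 [184, 184, 184, 184, 183, 176, 167, 164, 164, 161, 132, 82, 52, 48, 48, 48, 52, 87, 133, 168, 182, 183, 184, 183, 183, 184, 183, 184, 184, 184, 183, 183, 180, 169, 151, 129, 117, 116, 116, 116, 113, 90, 54, 41, 40, 42, 51, 60, 63, 63, 63, 64, 79, 115, 135, 137, 137, 137, 137, 137, 137, 137, 137, 137, 137, 135, 134, 135, 129, 120, 125, 132, 133, 133, 133]
136 [181, 181, 181, 178, 174, 171, 171, 167, 163, 161, 151, 110, 61, 51, 51, 51, 52, 72, 122, 148, 153, 168, 179, 179, 179, 179, 180, 179, 179, 179, 176, 169, 158, 137, 118, 114, 113, 114, 113, 114, 111, 92, 60, 45, 43, 44, 49, 59, 64, 65, 65, 65, 79, 113, 131, 133, 134, 133, 133, 133, 133, 133, 133, 133, 133, 133, 133, 132, 124, 119, 126, 132, 133, 133, 133]
150 [184, 
[... 399 characters left out ...]
5, 185, 185, 185, 185, 185, 185, 185, 185, 185, 185, 185, 185, 185, 185, 185, 184, 178, 171, 169, 169, 169, 169, 169, 169, 173, 179, 183, 185, 185, 185, 184, 179, 158, 139, 137, 136, 136, 125, 96, 71, 67, 68, 68, 81, 115, 134, 136, 136, 136, 136, 136, 136, 136, 136, 137, 137, 137, 136, 136, 136, 136, 136, 137, 137, 136, 136]
182 [189, 189, 189, 188, 189, 189, 189, 189, 189, 189, 189, 189, 189, 188, 189, 189, 188, 188, 189, 189, 188, 188, 186, 181, 177, 176, 176, 176, 176, 176, 176, 179, 184, 186, 186, 187, 188, 188, 185, 166, 145, 140, 140, 140, 140, 139, 128, 99, 72, 68, 68, 70, 82, 118, 138, 140, 140, 140, 140, 140, 140, 140, 140, 140, 140, 140, 140, 140, 140, 139, 140, 140, 140, 139, 139]
```

Emit:
carry_out(motion=[[[-0.003,0,0],0],[[-0.006,0,0],0],[[-0.009,-0.001,0],0],[[-0.01,-0.001,0],0],[[-0.01,-0.001,0],0],[[-0.01,-0.001,0],0],[[-0.01,-0.001,0],0]])

```text
time: 18.4
position: [0.5507, 0.1809, 0.0424]
tool_rot: [-3.138, -0.131, -0.012]
ft_force: [11.7, 1.9, -10.1]
grip_width: 0.273
```

```bash
python3 prof.py wrist9 1; python3 -c "
from h import *
s=get_state(); print(s['time'],s['ft_force'],s['position'],s['grip_width'])"
```

```text
106 [171, 163, 160, 161, 161, 161, 160, 153, 155, 171, 180, 182, 181, 182, 181, 182, 181, 182, 181, 181, 181, 179, 171, 164, 163, 163, 163, 163, 160, 132, 83, 48, 43, 43, 43, 53, 106, 133, 136, 136, 136, 136, 136, 136, 136, 136, 136, 136, 136, 136, 136, 136, 136, 135, 130, 120, 115, 115, 115, 113, 90, 52, 38, 37, 37, 38, 56, 108, 133, 136, 136, 136, 136, 136, 136]
122 [174, 173, 170, 163, 159, 159, 159, 157, 148, 156, 176, 184, 184, 184, 184, 184, 184, 184, 184, 184, 184, 184, 184, 183, 174, 166, 164, 164, 162, 149, 106, 56, 45, 44, 42, 47, 77, 105, 115, 116, 116, 117, 123, 132, 136, 134, 110, 76, 63, 62, 63, 65, 84, 112, 125, 125, 120, 116, 116, 113, 89, 53, 41, 40, 39, 41, 62, 110, 135, 137, 137, 137, 137, 137, 137]
136 [173, 165, 159, 158, 159, 159, 159, 158, 150, 153, 170, 179, 181, 181, 181, 181, 181, 181, 181, 180, 180, 180, 175, 171, 170, 170, 165, 161, 161, 156, 119, 62, 45, 45, 45, 47, 66, 97, 112, 115, 122, 130, 133, 133, 133, 131, 109, 76, 65, 64, 64, 67, 86, 112, 118, 114, 113, 113, 113, 110, 87, 53, 43, 42, 42, 43, 61, 108, 131, 133, 133, 133, 133, 134, 134]
150 [177, 17
[... 496 characters left out ...]
, 169, 169, 170, 171, 172, 178, 183, 185, 185, 184, 182, 163, 141, 137, 136, 136, 134, 117, 87, 69, 67, 66, 67, 81, 115, 134, 136, 136, 136, 136, 136, 136, 136, 136, 136, 136, 136, 136, 136, 136, 136, 136, 136, 136, 136, 136]
182 [189, 189, 188, 188, 189, 188, 189, 188, 188, 188, 188, 188, 189, 188, 188, 189, 188, 188, 188, 188, 188, 188, 188, 184, 180, 177, 177, 177, 177, 177, 177, 179, 184, 187, 187, 188, 188, 186, 169, 149, 141, 140, 140, 140, 140, 138, 123, 93, 71, 68, 67, 69, 82, 118, 138, 140, 140, 140, 140, 140, 140, 140, 140, 140, 140, 140, 140, 139, 139, 140, 140, 139, 140, 140, 140]
18.45 [ 12.71433698   2.67684578 -10.79405474] [0.55072276 0.18091167 0.04242455] 0.2752325185910532
```

The pointer is at index 49.3 and the rib midpoint at 48.6, so it is about 0.4 mm off centre. I'll hold and check for creep before handing in.

Emit:
carry_out(motion=[[[0,0,0],0],[[0,0,0],0],[[0,0,0],0],[[0,0,0],0],[[0,0,0],0],[[0,0,0],0],[[0,0,0],0],[[0,0,0],0],[[0,0,0],0],[[0,0,0],0]])

```text
time: 19.45
position: [0.5507, 0.1809, 0.0424]
tool_rot: [-3.138, -0.131, -0.012]
ft_force: [12.2, 1.9, -10.3]
grip_width: 0.272
```

```bash
python3 prof.py wrist10 1 | sed -n 3p; python3 -c "
from h import *
s=get_state(); print(s['time'],s['ft_force'],s['position'],abs(s['qd']).max())
a=cv2.imread('pics/side.png').astype(int);snap('side','side10');b=cv2.imread('pics/side10.png').astype(int)
print('pedal diff',abs(a-b)[225:285,335:415].mean(), 'spool',abs(a-b)[235:270,225:260].mean(),'mug/jar',abs(a-b)[115:165,190:262].mean())"
```

```text
136 [174, 165, 159, 159, 159, 159, 159, 157, 148, 152, 170, 179, 181, 181, 181, 181, 181, 181, 181, 180, 180, 179, 175, 171, 170, 170, 166, 161, 160, 157, 118, 60, 45, 45, 45, 47, 66, 97, 112, 116, 123, 130, 132, 133, 133, 131, 108, 76, 65, 64, 64, 66, 86, 112, 118, 113, 113, 113, 113, 110, 87, 53, 42, 42, 42, 44, 66, 110, 131, 133, 133, 133, 133, 133, 133]
19.5 [ 12.64326972   2.23811682 -10.27627888] [0.55071394 0.18089228 0.04239311] 0.0012741399976146477
pedal diff 5.489097222222222 spool 6.007619047619047 mug/jar 39.945462962962964
```

```bash
python3 -c "
from h import *
a=cv2.imread('pics/scene.png').astype(int);b=cv2.imread('pics/scene8.png').astype(int)
print('mug/jar scene',abs(a-b)[235:298,495:540].mean(),'driver',abs(a-b)[245:285,130:200].mean())
print(ticket.close_job())"
```

```text
mug/jar scene 9.607407407407408 driver 6.7283333333333335
the job is handed in; nothing more can be done
None
```

The job is handed in at about 19.5 s of robot time. The pedal was pressed and released first, and then the rod was drawn out and held.

- **Pedal:** I pressed the smaller dark one down to its stop, where the force rose steeply from 8 N to 24 N with no further travel. After release, its camera views matched the start pictures to within noise.
- **Rod:** It is held at a measured grip width of 23.8 mm (24 mm expected) with the squeeze set to 45 N. It was drawn until the pointer stood about 0.4 mm from the middle of the two ribs in the wrist view. Over a 1 s hold, neither the pointer nor the arm moved.

**Checks that disagreed:**
- **Tip height:** The real fingertip is about 36 mm above the reported z. Touching the 117 mm grip top and the pedal stop both showed this. My camera estimate gave only 24 mm, so I worked from the contact heights.
- **Rib position:** My first estimates from the two fixed cameras differed by about 10 mm, so I relied on the wrist view for the final setting.
- **Mug and jar:** The last side view over them differed strongly from the start, probably because the arm was in the way. From the scene camera, shortly before the final 10 mm of the draw, the difference was small (9.6, against about 5 to 7 elsewhere). The arm never went near them at low height. The spool and screwdriver differences were at noise level.

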